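# Fish a dropped connecting plate out from behind the drawer cabinet

### The arm

A 6-joint arm with a two-finger parallel gripper is mounted at the origin on the work surface. World frame = base frame: x ahead of the robot, y to its left, z up, the work surface at z = 0. Lengths are in m, angles in rad, forces in N, time in s.
With the tool pointing down it reaches from about 0.325 to 0.775 m from the base axis. Payload 5.5 kg.
Tool frame: the origin (TCP) lies between the finger pads; the fingertips stand 22 mm ahead of it and the grasp point (between the pads) lies 3 mm ahead of it; z points along the fingers, y is the line along which they close (so a half turn about z gives the same grasp; the last joint's range is limited). The gripper opens to 85 mm and grips with 20 to 120 N. Pads are 22 mm wide; open, the fingers measure 114 mm over their backs; the gripper's body (76 mm by 85 mm) begins 54 mm behind the grasp point. The pads swing forward as they close: fully open they stand 13 mm farther back than shut.
Start: joints at [1.233, 0.091, 1.231, -0, 1.82, -0.057], TCP at [0.166, 0.577, 0.215] pointing down, gripper open.
Joint ranges: [-2.87, 2.87], [-0.86, 2.18], [0.17, 2.46], [-1.51, 4.65], [0.06, 2.69], [-2.65, 2.65]. Speed limits (rad/s): [2.57, 2.57, 3.01, 3.14, 3.14, 3.14].

### API

Orientations are given as [roll, pitch, yaw] about the fixed x, y, z axes, in that order (R = Rz(yaw) Ry(pitch) Rx(roll)).
In Python, from plant import * gives the robot as it stands.
- The arm moves only by the tool move_arm, never from a script. Its argument "motion" is a list that holds one entry, the list of rows, each a list of 5 numbers: the shift along the tool's x, y, z in units of 0.3 m (1.0 is 0.3 m), then the turn about the tool's z in units of 360 degrees (1.0 is 360 degrees), then the closure, from 0 (fully open) to 1 (shut). In form: [[[tx, ty, tz, yaw, grip], ...]]. A call has 1 to 10 rows; each row is the pose to reach, as a shift and turn from the pose commanded when the call began, along the tool's axes at that moment, turning the shorter way round; what a row does not reach only later rows make up. A row lasts 1/8 s, in which the tool goes at most 62.5 mm and 10.7 degrees, less where a joint would pass 70% of its speed; a pose out of reach is approached as far as the arm can. A call with a number of a shift or a turn outside -1 to 1 is refused whole. A call with a gripper value outside its range is refused whole. The fingers move at their own pace and stop on an object; the grip force is fixed at half the most. Time passes only in rows, so rows that repeat a pose let the fingers close. It gives the time, the measured TCP pose, the force, the opening and the grip force at its end, in the units of the state.
- get_obs(): the state, without advancing time (a new reading comes with each control period).
- capture(name): name is "side" or "top"; returns the picture (480x640x3 uint8, red, green, blue); there is no depth.
- camera_model(name): a dict with "camera_matrix" (3x3 intrinsics, pixels), "k1" (the pictures are not rectified: a ray, as slopes to the right and down, at radius r is drawn at 1 + k1 r^2 times it, then the intrinsics apply), "rvec" (rotation vector, rad) and "tvec" (3), from world to camera coordinates, as OpenCV has them. Camera axes: x right, y down, z forward; pixel columns grow to the right and rows downward; lengths in m; the calibration is good to about 2 mm. A picture is of the moment at which its call begins. camera_model takes no time and is no camera call.
- close_job(): hands the job in; it is judged then, once.
The state is a dict: "time_s": time; "q": joint angles; "dq": joint speeds; "joint_efforts": joint torques, N m; "eef_pos": TCP position; "eef_rot": TCP orientation; "contact_force": force on the tool from outside, world axes, zero at the start; "wrist_torque": the same for the moment, N m; "opening": finger opening in m; "grasp_force": force on a finger pad.
Only numpy, scipy, OpenCV 4.12 (cv2) and the standard library are available. Lean on these libraries where they do the work, as an engineer would, in place of code of your own. Each camera call takes 0.05 s, during which the arm holds its last target. There are 200 camera calls.

### The job

A steel connecting plate has dropped into the narrow gap between the drawer cabinet and the cartons of screws. Take the bent rod from the stack of closed cartons and with it fish the plate right out through the open end of the gap onto the free counter, bearing on the rod only lightly (well under a kilogram, or its telescopic wire is pushed in and the counter scratched) and leaving all the cartons where they stand. Then lay the rod back on the closed cartons, and pick up the plate and lay it flat in the open carton that holds the same plates, not dropping it in from a height.

Things in the scene. Friction and masses are not known exactly. Their poses are not given: they have to be found in the camera images.
- rod: Bent telescopic rod: wooden handle 130 x 22 x 24 mm (its x, y, z), a steel tube leaving its +x end and turning straight down. Origin: centre of the handle's underside, z up. About 150 g, centre of mass near x = +20 mm. It starts lying on the closed cartons, the leg hanging down just beyond their end.
- rod_grip (a point): Where to grip the handle, across its 22 mm width: on its top face, 50 mm ahead (+x) of its middle.
- rod_bend (a point): The bend, at x = +78, z = 12 mm of the rod: from here the leg goes straight down, an 8 mm tube, then a 5 mm wire with a round tip. The wire is drawn out of the tube by hand: the tip is 125 mm below the handle's underside, give or take 18 mm, different each time and shown by no pose: feel for the counter. It is stiff; above about 20 N it slides into the tube.
- plate: The dropped part: flat steel connecting plate 90 x 40 x 6 mm (x, y, z), two 14 mm through holes at x = -28 and +28 mm on its centre line; origin at the centre of its underside. It lies flat on the counter in the gap, along it, its centre 93 to 147 mm in from the mouth. About 150 g.
- cabinet: Grey small-parts drawer cabinet with clear drawers facing the robot, fixed, 130 x 300 x 88 mm (x, y, z), origin under its centre; its plain back face (x = +65 mm) is one side of the gap. The gap is about 64 mm wide, 88 mm deep from the top, open above and at its -y end, shut at the other end by carton C.
- mouth (a point): Centre of the gap's open end, on the counter (z = 0); axes as the cabinet's: +y runs along the middle of the gap inwards, -y out over the free counter.
- carton_a: Heavy loose open carton of screws (2 kg), 110 x 145 x 92 mm, origin under its centre; other side of the gap, next to the mouth.
- carton_b: The same, farther in along the gap.
- carton_c: Heavy loose carton (2 kg), 110 x 125 x 92 mm, standing across the inner end of the gap, origin under its centre.
- box: Stack of two closed cartons on which the rod starts and must end, fixed, together 130 x 70 x 150 mm (x, y, z), origin at the centre of the underside. The rod's handle lies along its x, about 12 mm forward of its middle, so that the leg hangs clear of the +x end.
- plate_carton: Open carton holding a layer of the same plates, fixed, 115 x 140 x 45 mm outside, walls 4 mm, origin at the centre of its underside, long side y. Two plates lie in it side by side along y, so a plate laid on them has its underside 10 mm above the carton's underside.
- washer_carton: The same size of open carton, full of washers, fixed; it stands beside the plate carton, and the two change places.
- carton_d: Small loose open carton of brass nuts, 120 x 120 x 90 mm, to the right on the counter; not needed. Origin under its centre.
- table: The counter, its top at z = 0.
Not all that is in view belongs to the job. Of the things shaped like the rod, the wooden one is meant.

How it is judged:
On the way, in this order (a step that is already met when the one before it is completed fails the run):
1. the rod touches the plate in the gap (contact force between rod and plate above 0.2 N and y of plate in the frame of mouth above 0.05 m).
2. the whole plate is out of the gap, lying on the counter (y of plate in the frame of mouth below -0.045 m and height (world z) of plate below 0.006 m and contact force between rod and plate below 0.05 N), for 0.2 s.
At the end, for the whole second after the job is handed in: Plate flat (0.15 rad) on the plates in the plate carton, centre within 36 mm (x), 30 mm (y) of its; rod handle lying level on the closed cartons, centre within 50 mm of theirs; both at rest and let go; cartons A, B, C within 12 mm of their starts (x of plate in the frame of plate_carton between -0.036 and 0.036 m and y of plate in the frame of plate_carton between -0.03 and 0.03 m and z of plate in the frame of plate_carton between 0.004 and 0.022 m and (angle between plate's own z axis and vertical below 0.15 rad or angle between plate's own z axis and vertical above 2.99 rad) and linear speed of each of plate, rod below 0.02 m/s and z of rod in the frame of box between 0.145 and 0.155 m and horizontal distance between rod and box below 0.05 m and angle between rod's own z axis and vertical below 0.1 rad and distance of each of carton_a, carton_b, carton_c from where it was at the start of the episode below 0.012 m); the robot touches nothing.
It fails at once if the rod bears on the counter, the plate or the cabinet with more than 13 N (contact force between rod and table above 13 N or contact force between rod and plate above 13 N or contact force between rod and cabinet above 13 N).
It fails at once if the fingers touch the plate while it is still in the gap (contact force between the fingers and plate above 0.3 N and y of plate in the frame of mouth above -0.02 m).
It fails at once if the plate falls freely from more than 40 mm or is flung (linear speed of plate above 0.9 m/s and contact force between the fingers and plate below 0.1 N).
It fails at once if a carton of the gap is shifted more than 12 mm (distance of any of carton_a, carton_b, carton_c from where it was at the start of the episode above 0.012 m).
It fails at once if the small carton at the side is shifted more than 30 mm (distance of carton_d from where it was at the start of the episode above 0.03 m).
It also fails if it takes over 61 s, if anything falls off the work surface, if the arm or the gripper's body presses on something with over 40 N, if the wrist force passes 120 N, or if a joint passes its speed limit or range.

## Working session

There is one attempt and no reset: what is moved stays moved. The work goes in short steps, Python scripts to look and compute and a tool call to move; the robot and the scene stay as the last step left them, time stands still between calls to the robot, and variables do not carry over. Pictures are saved under pics/ and viewed, at most 10 in all, crops included, and the job is handed in when it is done.

Besides the shell and the picture viewer there is one more tool, called after "Call:" by a JSON object that holds its "method" and its "body", one argument or row to a line. move_arm: Moves the arm, as the interface text tells. Shifts and turns lie within -1 to 1; 1 stands for 0.3 m of shift or 360 degrees of turn. Its arguments: {"type":"object","properties":{"motion":{"type":"array"}},"required":["motion"]}

```bash
mkdir -p pics; ls
cat > h.py <<'E'
from plant import *
import numpy as np, cv2
def cam(n):
    m=camera_model(n); K=np.array(m["camera_matrix"],float); R=cv2.Rodrigues(np.array(m["rvec"],float))[0]; t=np.array(m["tvec"],float).ravel()
    return K,m["k1"],R,t
def ray(n,u,v):
    K,k,R,t=cam(n); d=np.linalg.solve(K,[u,v,1.])[:2]; s=d.copy()
    for _ in range(20): s=d/(1+k*(s@s))
    return -R.T@t, R.T@np.array([s[0],s[1],1.])
def onz(n,u,v,z):
    c,d=ray(n,u,v); return (c+d*(z-c[2])/d[2]).round(4)
def proj(n,p):
    K,k,R,t=cam(n); c=R@np.array(p,float)+t; s=c[:2]/c[2]; s=s*(1+k*(s@s)); return (K@[s[0],s[1],1])[:2].round(1)
def tri(u1,u2):
    c1,d1=ray("top",*u1);c2,d2=ray("side",*u2)
    A=np.stack([d1,-d2],1);x=np.linalg.lstsq(A,c2-c1,rcond=None)[0]
    a=c1+d1*x[0];b=c2+d2*x[1];return ((a+b)/2).round(4),np.linalg.norm(a-b).round(4)
def snap(n,f):
    im=capture(n); cv2.imwrite("pics/"+f+".png",im[:,:,::-1]); return im
E
python3 - <<'E'
from h import *
for n in("top","side"):
    snap(n,n+"0"); K,k,R,t=cam(n); print(n,K.round(1).tolist(),k,(-R.T@t).round(3),R[2].round(2))
E
```

```text
pics
top [[534.2, 0.0, 327.4], [0.0, 534.2, 240.2], [0.0, 0.0, 1.0]] -0.06269202953012956 [ 0.33  -0.056  1.561] [ 0.06 -0.02 -1.  ]
side [[446.6, 0.0, 324.6], [0.0, 446.6, 240.5], [0.0, 0.0, 1.0]] -0.018916902171511138 [ 0.218 -0.933  0.972] [ 0.16  0.7  -0.69]
```

View pics/top0.png

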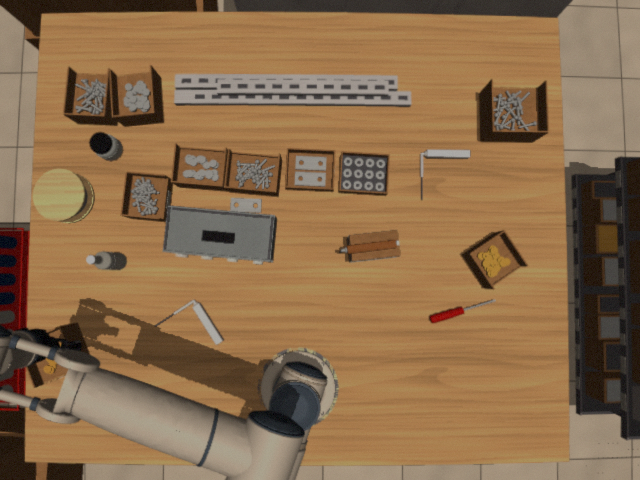

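View pics/side0.png

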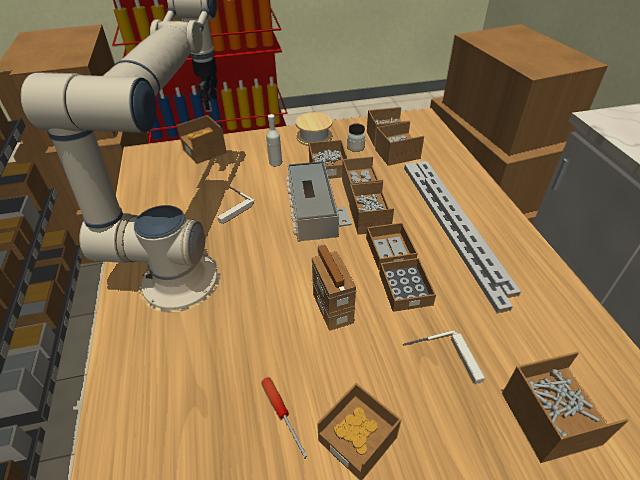

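The top view shows the cabinet at (165–275, 207–262) and the plate in the gap at (245, 205). The wooden rod lies on its stack at (370, 246) with its bend at the left end (338, 250). The plate carton is at (311, 170) and the washers at (364, 173). I'll zoom in.

Run:
```python
import cv2
a=cv2.imread("pics/top0.png")[140:275,155:420]; b=cv2.imread("pics/side0.png")[150:340,275:445]
cv2.imwrite("pics/c1.png",cv2.resize(a,None,fx=3,fy=3,interpolation=2)); cv2.imwrite("pics/c2.png",cv2.resize(b,None,fx=3,fy=3,interpolation=2))
```

```text
(no output)
```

View pics/c1.png

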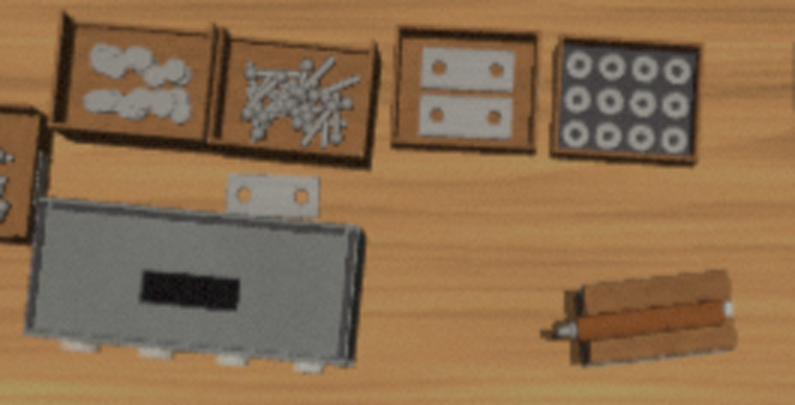

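View pics/c2.png

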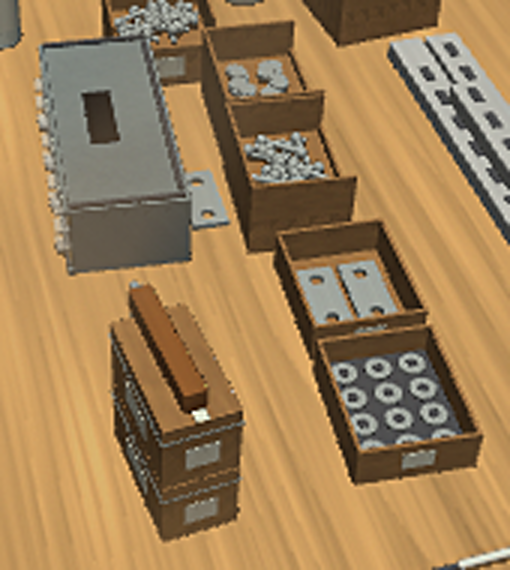

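Run:
```python
from h import *
def c1(x,y): return 155+(x+.5)/3-.5,140+(y+.5)/3-.5
def c2(x,y): return 275+(x+.5)/3-.5,150+(y+.5)/3-.5
def T(s,l,z):
    for p in l: print(s,p,onz("top",*c1(*p),z))
def S(s,l,z):
    for p in l: print(s,p,"side",onz("side",*c2(*p),z))
T("cab top BL BR FR FL",[(42,201),(350,229),(341,360),(27,330)],.088)
S("cab top BL BR FR",[(140,37),(188,197),(68,205)],.088)
S("cab bottom BR FR",[(190,260),(73,272)],0)
T("plate holes",[(244,194),(302,197)],.006); T("plate corners",[(230,174),(320,177)],.006); S("holes",[(200,181),(209,213)],.006)
T("cartonA top edge near gap",[(212,145),(370,167)],0.0); T("B",[(55,130),(210,147)],0)
S("A bottom corner",[(248,248)],0);S("A top corner",[(250,183)],.092)
T("pc top corners",[(398,27),(540,32),(534,153),(392,148)],.045); T("pc holes",[(440,68),(497,70),(438,114),(494,116)],.01)
T("handle top ends",[(580,320),(580,340),(723,300),(723,318)],.174)
T("box top",[(582,288),(728,270),(735,348),(585,364)],.15)
S("handle top",[(131,290),(150,283),(206,389),(187,404)],.174)
S("box top",[(112,325),(171,306),(242,413),(165,437)],.15)
print(tri(c1(560,331),c2(135,286)))
print("tcp", get_obs()["eef_pos"],get_obs()["eef_rot"],get_obs()["contact_force"])
```

```text
cab top BL BR FR FL (42, 201) [0.5132 0.3566 0.088 ]
cab top BL BR FR FL (350, 229) [0.4882 0.0713 0.088 ]
cab top BL BR FR FL (341, 360) [0.3674 0.0785 0.088 ]
cab top BL BR FR FL (27, 330) [0.3937 0.3679 0.088 ]
cab top BL BR FR (140, 37) side [0.5078 0.357  0.088 ]
cab top BL BR FR (188, 197) side [0.489 0.065 0.088]
cab top BL BR FR (68, 205) side [0.3686 0.0826 0.088 ]
cab bottom BR FR (190, 260) side [0.492  0.0646 0.    ]
cab bottom BR FR (73, 272) side [0.3682 0.0769 0.    ]
plate holes (244, 194) [0.5309 0.1821 0.006 ]
plate holes (302, 197) [0.5282 0.1255 0.006 ]
plate corners (230, 174) [0.5505 0.1961 0.006 ]
plate corners (320, 177) [0.5479 0.1082 0.006 ]
holes (200, 181) side [0.5342 0.181  0.006 ]
holes (209, 213) side [0.5296 0.1259 0.006 ]
cartonA top edge near gap (212, 145) [0.5799 0.2152 0.    ]
cartonA top edge near gap (370, 167) [0.5588 0.06   0.    ]
B (55, 130) [0.5944 0.3702 0.    ]
B (210, 147) [0.578  0.2171 0.    ]
A bottom corner (248, 248) side [0.5569 0.0676 0.    ]
A top corner (250, 183) side [0.5546 0.0662 0.092 ]
pc top corners (398, 27) [0.6877 0.0
[... 633 characters left out ...]
.2688  0.15  ]
box top (735, 348) [ 0.3775 -0.2746  0.15  ]
box top (585, 364) [ 0.363  -0.1419  0.15  ]
handle top (131, 290) side [ 0.3847 -0.1378  0.174 ]
handle top (150, 283) side [ 0.4024 -0.1334  0.174 ]
handle top (206, 389) side [ 0.4171 -0.2609  0.174 ]
handle top (187, 404) side [ 0.3986 -0.2723  0.174 ]
box top (112, 325) side [ 0.3645 -0.1514  0.15  ]
box top (171, 306) side [ 0.4189 -0.1415  0.15  ]
box top (242, 413) side [ 0.4443 -0.2722  0.15  ]
box top (165, 437) side [ 0.3787 -0.2811  0.15  ]
(array([ 0.3919, -0.1194,  0.1596]), np.float64(0.0007))
tcp [0.16618629 0.57622856 0.2135616 ] [-3.13983785e+00 -9.53281422e-05  2.86077754e+00] [-0.11804842  0.80454505  0.2759808 ]
```

Add to h.py:
```python
def go(x,y,z,yawdeg=None,lead=(0,0,0)):
    "units for move_arm from the measured pose to TCP x,y,z and world yaw of the tool"
    o=get_obs(); p=np.array(o["eef_pos"]); w=o["eef_rot"][2]; d=np.array([x,y,z])-p
    R=np.array([[np.cos(w),np.sin(w),0],[np.sin(w),-np.cos(w),0],[0,0,-1]])
    t=0 if yawdeg is None else -((yawdeg-np.degrees(w)+180)%360-180)/360
    print("units",(R.T@d/.3).round(4),"turn",round(t,4),"| now",p.round(4),round(np.degrees(w),2),"F",np.round(o["contact_force"],2),"op",round(o["opening"],4),"t",round(o["time_s"],2))
```

```text
(no output)
```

Call:
{"method": "move_arm", "body": {
  "motion": [
    [[-0.73,-0.92,-0.12,0.11,0.3],[-0.73,-0.92,-0.12,0.11,0.3],[-0.73,-0.92,-0.12,0.11,0.3],[-0.73,-0.92,-0.12,0.11,0.3],[-0.73,-0.92,-0.12,0.11,0.3],[-0.73,-0.92,-0.12,0.11,0.3],[-0.73,-0.92,-0.12,0.11,0.3]]
  ]
}}

```text
time_s: 0.98
eef_pos: [0.3012, 0.2486, 0.251]
eef_rot: [3.14, 0.0, 2.165]
contact_force: [-0.7, -0.1, -0.6]
opening: 0.06
grasp_force: 0.0
```

```bash
python3 -c "
from h import *
go(.395,-.1495,.25,97.8)"
```

```text
units [-1.2748 -0.4837  0.0035] turn 0.0729 | now [0.3012 0.2486 0.251 ] 124.04 F [-0.72 -0.07 -0.63] op 0.06 t 0.97
```

Call:
{"method": "move_arm", "body": {
  "motion": [
    [[-0.9,-0.34,0,0.0729,0.3],[-0.9,-0.34,0,0.0729,0.3],[-0.9,-0.34,0,0.0729,0.3],[-0.9,-0.34,0,0.0729,0.3],[-0.9,-0.34,0,0.0729,0.3],[-0.9,-0.34,0,0.0729,0.3]]
  ]
}}

```text
time_s: 1.72
eef_pos: [0.3684, -0.0311, 0.2496]
eef_rot: [-3.14, -0.001, 1.708]
contact_force: [0.3, 0.1, -0.5]
opening: 0.0597
grasp_force: 0.0
```

```bash
python3 -c "
from h import *
go(.395,-.1495,.20,97.8)"
```

```text
units [-0.4029  0.0338  0.1654] turn 0.0001 | now [ 0.3684 -0.0311  0.2496] 97.85 F [ 0.34  0.11 -0.47] op 0.0597 t 1.73
```

Call:
{"method": "move_arm", "body": {
  "motion": [
    [[-0.403,0.034,0.06,0,0.3],[-0.403,0.034,0.06,0,0.3],[-0.403,0.034,0.12,0,0.3],[-0.403,0.034,0.2,0,0.3],[-0.403,0.034,0.245,0,0.3],[-0.403,0.034,0.245,0,0.3]]
  ]
}}

```text
time_s: 2.48
eef_pos: [0.395, -0.1466, 0.176]
eef_rot: [-3.14, -0.001, 1.714]
contact_force: [-0.3, -0.6, 0.7]
opening: 0.0599
grasp_force: 0.0
```

Run:
```python
from h import *
go(.395,-.1495,.175,97.8)
a=snap("top","t1"); b=snap("side","s1")
a=cv2.resize(a[170:300,330:430],(400,520),interpolation=2);b=cv2.resize(b[210:340,270:370],(400,520),interpolation=2)
cv2.imwrite("pics/g1.png",np.hstack([a,b])[:,:,::-1])
```

```text
units [-0.0097 -0.0015  0.0035] turn 0.0011 | now [ 0.395  -0.1466  0.176 ] 98.19 F [-0.25 -0.62  0.66] op 0.0599 t 2.48
```

View pics/g1.png

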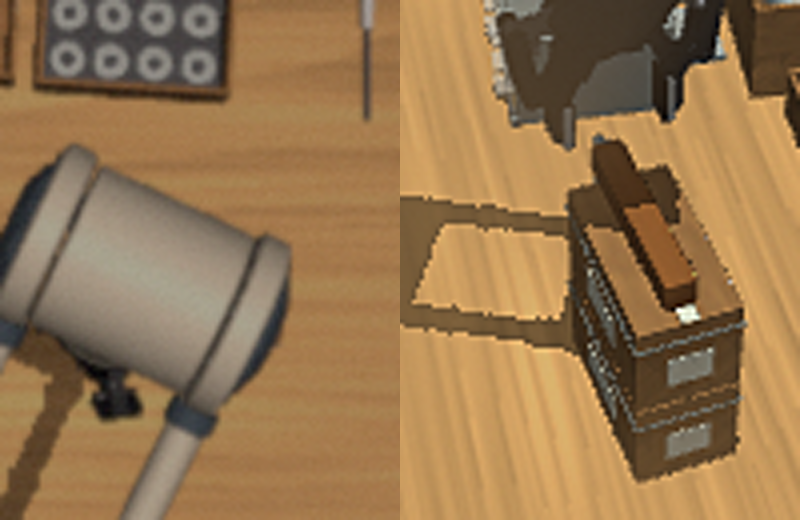

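The side picture seems to place the fingertips (px ≈ 312, 246 and 337, 240) behind the rod. I'll check that against the projected TCP.

Run:
```python
from h import *
print(proj("side",[.395,-.147,.154]),proj("side",[.395,-.03,.23]),proj("top",[.395,-.147,.154]),get_obs()["eef_pos"],get_obs()["q"])
b=snap("side","s2");b=cv2.resize(b[130:340,270:400],(433,700//1),interpolation=2)[:600]
cv2.imwrite("pics/g2.png",b[:,:,::-1])
```

```text
[323.2 253.6] [312.5 202.7] [351.7 248.8] [ 0.39559298 -0.14736928  0.17789781] [-4.37371101e-01 -4.00836048e-01  1.73800135e+00  1.72545655e-04
  1.80331179e+00 -5.79548373e-01]
```

View pics/g2.png

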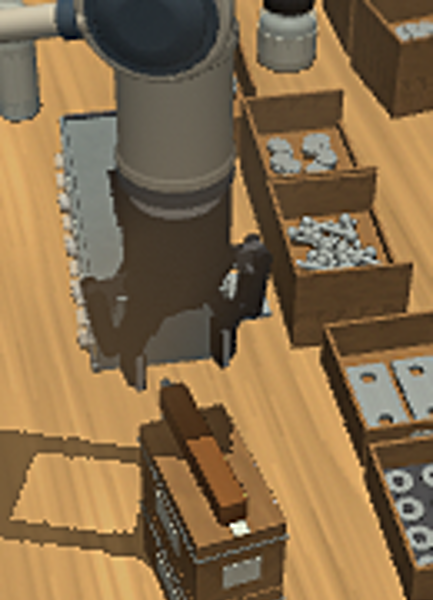

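Run:
```python
from h import *
s=get_obs(); print(s["eef_pos"],s["eef_rot"])
for z in (.15,.16,.17,.18,.25,.3,.35,.4): print(z,proj("side",[.395,-.147,z]),proj("top",[.395,-.147,z]))
print("fingers L/R exp", [proj("side",np.array([.395,-.147,.163])+s_*.032*np.array([.99,.136,0])) for s_ in (-1,1)])
for z in (.155,.165,.175,.185): print(z,onz("side",312,245.5,z),onz("side",336.6,238.6,z))
print("grip pt",proj("side",[.395,-.1495,.174]),"bend",proj("side",[.391,-.121,.162]))
```

```text
[ 0.39571543 -0.14764268  0.17823594] [3.13999230e+00 8.69350694e-04 1.71274935e+00]
0.15 [323.2 254.7] [351.6 248.9]
0.16 [323.2 252. ] [351.9 248.7]
0.17 [323.1 249.2] [352.1 248.5]
0.18 [323.1 246.4] [352.4 248.4]
0.25 [322.7 225.8] [354.2 247. ]
0.3 [322.4 209.9] [355.7 246. ]
0.35 [322.2 192.9] [357.3 244.9]
0.4 [321.8 174.8] [359.  243.6]
fingers L/R exp [array([311.4, 254.5]), array([334.7, 247.9])]
0.155 [ 0.3733 -0.1118  0.155 ] [ 0.4424 -0.1021  0.155 ]
0.165 [ 0.3714 -0.1218  0.165 ] [ 0.4396 -0.1123  0.165 ]
0.175 [ 0.3695 -0.1319  0.175 ] [ 0.4368 -0.1225  0.175 ]
0.185 [ 0.3676 -0.1419  0.185 ] [ 0.4341 -0.1326  0.185 ]
grip pt [323.3 248.8] bend [319.3 244.8]
```

Run:
```python
from h import *
for z in (.193,.2,.215,.23,.24): print(z,proj("side",[.166,.577,z]))
a=cv2.imread("pics/side0.png").max(2)
for v in range(70,124,3): print(v,' '.join('%3d'%x for x in a[v,190:230:2]))
```

```text
0.193 [213.8 117.2]
0.2 [213.5 115.4]
0.215 [212.7 111.5]
0.23 [211.9 107.6]
0.24 [211.4 104.9]
70  83  88  17  21  21  21  21  23  22  21  20  15  17  36  81  78  78  80  80  78
73  82  85  45  22  19  24  22  24  23  21  21  18  15  69  78  78  79  79  79  80
76  81  81  82  82  46  23  22  24  21  11  13  19  19  61  78  79  78  78  79  80
79  81  81  80  81  80  62  23  23  22  12  16  21  21  26  84  79  79  79  80  80
82  80  80  80  81  80  33  79  66  27  15  30  12  15  21  74  81  71 106  85  81
85  79  89  88  81  34  63  64  29  20  13  24  18  14  32  82  80  78 109  92  80
88  79 105 102  81  59  39  54  26  12  12  36  18  24  72  81  79  79 101 110  88
91  83  97 116  64  69  26  20  25  17  44  34  16  17  49  84  80 108 104 108 106
94  59  62 104  68  61  23  30  31  19  35  23  18  14  28  84  81  98 108 106 101
97  42  61  62  58  55  28  16  50  24  25  56  18  18  15  81  83  87 106 107 103
100  73  61  62  61  57  36  26  27  24  30  51  64  59  49  90  82  82 104 109 105
103  89  57  60  62  58  51  73  58  26  28  66  62  58  51  75  83  80 100 108 106
106  86  54  62  60  59  54  35  80  18  12  68  58  58  54  63  84  83  94 109 106
109  84  74  62  61  61  57  47  91  25   8  75  57  60  56  38  86  83  90 106 108
112  85  89  58  62  61  58  51  74  87  85  59  61  62  57  51  78  83  80 104 109
115  87  84  49  62  61  59  54  70 125 105  50  60  61  58  53  76  84  81 101 109
118  76  79  59  64 105  90  78  71  71  68 146  62  62  60  54  40  83  79  88 101
121  91  85  70  77  70  75  73  75  76  70  68  87 149 150 125 109 108  99  89  95
```

Call:
{"method": "move_arm", "body": {
  "motion": [
    [[-0.007,0,0,0,0.3],[-0.007,0,0,0,0.6],[-0.007,0,0,0,0.9],[-0.007,0,0,0,0.9],[-0.007,0,0,0,0.9]]
  ]
}}

```text
time_s: 3.25
eef_pos: [0.3955, -0.1503, 0.1771]
eef_rot: [-3.142, -0.0, 1.711]
contact_force: [-0.3, -0.2, 0.5]
opening: 0.0085
grasp_force: 0.0
```

Run:
```python
from h import *
go(.395,-.1495,.175,97.8)
b=snap("side","s3");b=cv2.resize(b[190:300,270:380],(600,600),interpolation=2)
cv2.imwrite("pics/g3.png",b[:,:,::-1]); print(get_obs()["grasp_force"])
```

```text
units [ 0.0028 -0.0013  0.0069] turn 0.0007 | now [ 0.3955 -0.1503  0.1771] 98.06 F [-0.29 -0.25  0.49] op 0.0085 t 3.25
0.0
```

View pics/g3.png

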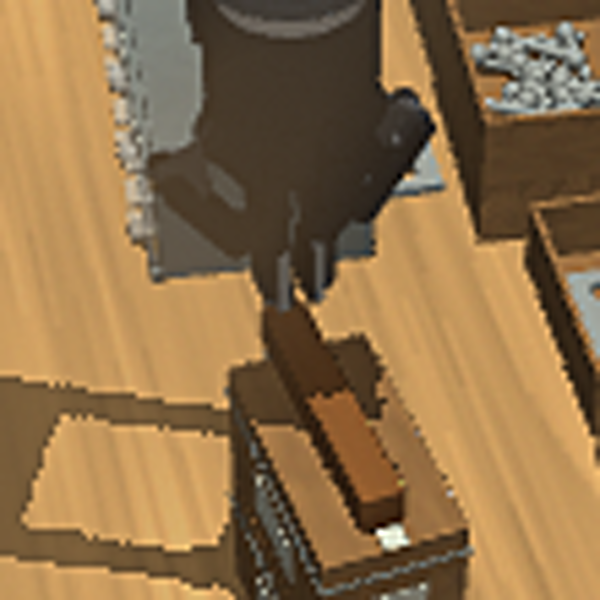

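Run:
```python
from h import *
for a,b in (((358.8,267.5),(300,220)),((357,270),(300,224)),((361,272),(298,218)),((360,262),(303,228))): print(tri(a,b))
a=cv2.imread("pics/t1.png").max(2)
for v in range(252,282,2): print(v,' '.join('%3d'%x for x in a[v,344:376:2]))
```

```text
(array([ 0.3418, -0.155 ,  0.2871]), np.float64(0.0051))
(array([ 0.3387, -0.1522,  0.2725]), np.float64(0.0006))
(array([ 0.3338, -0.1597,  0.2985]), np.float64(0.0005))
(array([ 0.3513, -0.1592,  0.2641]), np.float64(0.0135))
252  91  99 111 118 124 128 135 139 143 146 149 150 155 160 160 162
254  50  76  87 102 107 117 120 124 131 135 140 146 147 149 154 159
256  80  41  61  71  87 100 107 111 117 126 135 136 140 143 147 150
258  85  76  47  62  56  69  87  95 105 112 120 129 128 137 139 146
260  91  88  73  22  59  64  57  73  85  95 109 114 118 127 129 137
262  94  91  88  63   9  19  24  38  42  79  86  98 104 111 116 126
264  88  93  96  96  61  21  19  45  56 140 155 123  91  95 102 111
266  94  93  90 111 163  99  25  67  59 135 155 166 158 120  90  92
268  99 101  98 114 154  67  38  43  45  34 122 168 165 168 153  74
270 103 102 109 160 113  27  16  38  40  17  55 166 167 168  91  50
272  98 104 163 166 155  49  23  31  39  30  37 162 167 153  41  59
274  95 113 168 165 166 119  51  65 105 105 126 168 167 152  49  61
276 105 159 167 167 167 168 160 166 169 168 169 170 169 148 106  84
278 112 169 169 170 170 169 167 166 168 169 169 166 165 109 138 159
280 160 168 169 168 171 169 166 165 166 168 167 168 145 118 154 166
```

The knuckle triangulates to y ≈ -0.155, which agrees with the TCP, but about 30 mm higher than reported. The true tool height is therefore about 30 mm above the reading, with tips at about 0.186. I'll open the fingers and descend carefully.

Call:
{"method": "move_arm", "body": {
  "motion": [
    [[0.003,-0.001,0,0,0.4],[0.003,-0.001,0,0,0.4],[0.003,-0.001,0.03,0,0.4],[0.003,-0.001,0.06,0,0.4],[0.003,-0.001,0.085,0,0.4]]
  ]
}}

```text
time_s: 3.92
eef_pos: [0.3948, -0.1492, 0.1504]
eef_rot: [-3.141, -0.001, 1.712]
contact_force: [0.5, 1.3, -0.3]
opening: 0.0513
grasp_force: 0.0
```

Call:
{"method": "move_arm", "body": {
  "motion": [
    [[0,0,0,0,0.7],[0,0,0,0,0.9],[0,0,0,0,0.9],[0,0,0,0,0.9]]
  ]
}}

```text
time_s: 4.42
eef_pos: [0.3952, -0.1494, 0.1518]
eef_rot: [3.141, 0.0, 1.712]
contact_force: [-0.5, 0.2, -0.2]
opening: 0.0197
grasp_force: 58.8
```

Call:
{"method": "move_arm", "body": {
  "motion": [
    [[0,0,-0.05,0,0.9],[0,0,-0.15,0,0.9],[0,0,-0.3,0,0.9],[0,0,-0.5,0,0.9],[0,0,-0.5,0,0.9],[0,0,-0.5,0,0.9]]
  ]
}}

```text
time_s: 5.18
eef_pos: [0.3952, -0.1494, 0.3017]
eef_rot: [3.141, 0.0, 1.712]
contact_force: [-0.7, 0.2, -2.2]
opening: 0.02
grasp_force: 59.0
```

```bash
python3 -c "
from h import *
go(.524,-.028,.20,98.1);print(get_obs()['wrist_torque'])"
```

```text
units [0.3405 0.4819 0.3391] turn -0.0001 | now [ 0.3952 -0.1494  0.3017] 98.06 F [-0.68  0.19 -2.21] op 0.02 t 5.17
[0.03619123 0.01802323 0.00956702]
```

Call:
{"method": "move_arm", "body": {
  "motion": [
    [[0.34,0.482,0,0,0.9],[0.34,0.482,0,0,0.9],[0.34,0.482,0,0,0.9],[0.34,0.482,0.2,0,0.9],[0.34,0.482,0.38,0,0.9],[0.34,0.482,0.38,0,0.9],[0.34,0.482,0.38,0,0.9]]
  ]
}}

```text
time_s: 6.05
eef_pos: [0.5244, -0.0283, 0.1896]
eef_rot: [3.14, 0.001, 1.711]
contact_force: [1.4, 0.1, -0.1]
opening: 0.0197
grasp_force: 59.4
```

Run:
```python
from h import *
go(.524,-.028,.165,98.1)
b=snap("side","s4")
print(proj("side",[.52,0,.06]),proj("side",[.52,0,.15]))
cv2.imwrite("pics/g4.png",cv2.resize(b[140:260,310:430],(600,600),interpolation=2)[:,:,::-1])
```

```text
units [ 0.0011 -0.0011  0.0819] turn -0.0001 | now [ 0.5244 -0.0283  0.1896] 98.06 F [ 1.36  0.06 -0.12] op 0.0197 t 6.05
[352.8 234.5] [353.9 211.4]
```

View pics/g4.png

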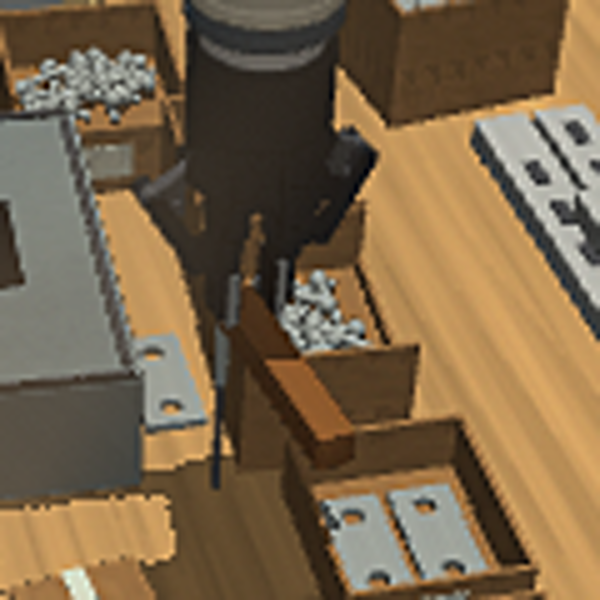

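The picture shows the rod hanging straight with its tip at px (352.8, 237), so the tip is about 50 mm above the counter. Next I'll lower most of the way and then feel for contact.

Call:
{"method": "move_arm", "body": {
  "motion": [
    [[0,0,0.08,0,0.9],[0,0,0.14,0,0.9],[0,0,0.14,0,0.9],[0,0,0.14,0,0.9]]
  ]
}}

```text
time_s: 6.6
eef_pos: [0.5245, -0.0282, 0.147]
eef_rot: [3.14, 0.0, 1.712]
contact_force: [1.1, 0.1, -0.9]
opening: 0.0196
grasp_force: 59.4
```

Run:
```python
from h import *
go(.524,-.028,.165,98.1); print(get_obs()["wrist_torque"])
b=snap("side","s5")
for z in (0,.005,.01): print(proj("side",[.52,0,z]))
g=b.max(2)
for v in range(236,260): print(v,' '.join('%3d'%x for x in g[v,344:362]))
```

```text
units [ 0.0009 -0.0015 -0.06  ] turn -0.0001 | now [ 0.5245 -0.0282  0.147 ] 98.06 F [ 1.09  0.06 -0.86] op 0.0196 t 6.6
[0.01280924 0.00400941 0.01391859]
[352.1 248.7]
[352.2 247.6]
[352.2 246.4]
236  93  91  91  94  98 101 104 107  50  45  98  96  96 101 103 104 109 104
237  96  91  91  92  97 101 102 109  49  42  99  94  95 100 103 102 106 107
238  98  93  90  89  95  99 103 108  50  43  98  94  96 102 103 102 104 109
239  96  96  91  89  93  98 103 109  50  43  99  95  93 100 102 101 100 106
240  94  97  91  92  95  98 101 110  38  41 100  95  93  96 100 103 101 105
241  91  97  94  91  95  95  99 108  40  42 102  95  92  94  98 102 102 102
242  90  97  96  90  93  95 100 107  39  41 102  97  91  90  98 101 102 101
243  88  96  98  93  93  95  99 106  41  63 102  96  94  92  94 105 102 101
244 100  91  97  94  91  93  97 107  40  61 103  99  94  91  91 101 103 100
245 101  93  96  96  91  94  99  76  40  58 104 100  95  93  90  96 105 101
246  98  93  93  98  94  91  99  79  40  55 102 100  95  92  92  93 103 102
247  91  93  95  95  95  89  96  75  39  78 101 100  98  93  92  8
[... 221 characters left out ...]
  95  94  92  94
251 229 101  98  98  94  98  93  90 101  98  96  96  99  98  96  93  92  91
252 102  89  99 102  94  96  95  88  97  99  94  97  98  99  98  95  93  89
253  96  97  98 103  98  95  97  92  93 101  98  94  96  98  97  95  94  92
254 101 100  96 101  99  95  98  94  89  99 100  93  97  99  98  96  95  93
255 101 104 103 102 102  97  97  95  89  95 102  95  95  96 100  98  95  94
256 100 102 103 102 103  99  94  97  94  91 102  99  95  96  96  98  95  94
257 100 100 103 103 101 101  95  96  94  88  97  99  94  94  96  98  97  95
258  98 101 104 102 102 103  97  96  98  91  94 102  97  95  94  98  98  94
259  98  99 102 103 102 102  98  94  96  93  89  99  99  95  93  97  99  96
```

Call:
{"method": "move_arm", "body": {
  "motion": [
    [[0,0,0.003,0,0.9],[0,0,0.006,0,0.9],[0,0,0.006,0,0.9]]
  ]
}}

```text
time_s: 7.02
eef_pos: [0.5239, -0.0281, 0.1438]
eef_rot: [-3.142, -0.0, 1.712]
contact_force: [0.2, -0.6, -1.3]
opening: 0.0194
grasp_force: 59.4
```

Call:
{"method": "move_arm", "body": {
  "motion": [
    [[0,0,0.003,0,0.9],[0,0,0.003,0,0.9]]
  ]
}}

```text
time_s: 7.28
eef_pos: [0.524, -0.0281, 0.1429]
eef_rot: [3.142, 0.0, 1.712]
contact_force: [0.1, 0.6, -1.0]
opening: 0.0199
grasp_force: 59.4
```

Call:
{"method": "move_arm", "body": {
  "motion": [
    [[0,0,0.003,0,0.9],[0,0,0.003,0,0.9]]
  ]
}}

```text
time_s: 7.52
eef_pos: [0.5242, -0.0282, 0.1425]
eef_rot: [3.141, 0.0, 1.711]
contact_force: [-1.2, -1.1, 1.6]
opening: 0.0196
grasp_force: 59.7
```

Run:
```python
from h import *
go(.524,-.028,.165,98.1); g=snap("side","s6").max(2)
for v in range(243,252): print(v,' '.join('%3d'%x for x in g[v,349:356]))
```

```text
units [ 0.0009 -0.0004 -0.0749] turn -0.0001 | now [ 0.5242 -0.0282  0.1425] 98.06 F [-1.16 -1.06  1.64] op 0.0196 t 7.53
243  95 101  83  41  84 102  96
244  93 100  83  39  80 102  98
245  94 100  86  39  79 104  99
246  90 100  60  41  77 103  99
247  91  99  61  40  68 101 101
248  93  95  59  40 100 101  99
249  95  91 104 104  98  99  99
250  96  88  96 102  97  97  98
251  97  93  92 101  99  95  96
```

Run:
```python
from h import *
print(onz("side",351.9,248.4,0.0))
import scipy.ndimage as nd
# refine holes in side image s6 and top0 : wood-coloured blobs inside grey plate
for n,f,u,v in (("side","s6",344,221),("side","s6",341,210),("top","top0",236,204.5),("top","top0",255.5,205.5)):
    a=cv2.imread(f"pics/{f}.png").astype(float); s=a[:,:,2]-a[:,:,0]
    w=s[int(v)-3:int(v)+5,int(u)-5:int(u)+6]; m=np.clip(w-20,0,None)
    yy,xx=np.mgrid[int(v)-3:int(v)+5,int(u)-5:int(u)+6]
    print(n,w.astype(int).tolist()); c=(xx*m).sum()/m.sum(),(yy*m).sum()/m.sum(); print(c,onz(n,*c,.006),onz(n,*c,.003))
```

```text
[0.5197 0.0015 0.    ]
side [[4, 6, 6, 5, 6, 5, 4, 6, 3, -3, 54], [6, 6, 7, 5, 3, 4, 6, 6, 5, 0, -11], [5, 6, 5, 1, -4, -6, -3, 4, 4, 1, -5], [7, 3, 3, 11, 96, 102, 51, 1, 4, 4, -5], [6, 5, 2, 28, 96, 103, 74, 6, 3, 3, -1], [6, 8, 2, 1, -3, -3, -3, 0, 3, 2, -1], [3, 6, 4, 1, 1, -2, -1, -2, -6, -8, -12], [2, -5, -6, -8, -9, -10, -14, -1, 50, 50, 82]]
(np.float64(345.0724381625442), np.float64(222.07243816254416)) [0.5301 0.1186 0.006 ] [0.531  0.1219 0.003 ]
side [[25, 54, 57, 26, -8, -8, -6, -5, -8, 62, 59], [1, 0, -1, 0, 2, 3, 3, 3, -1, -8, 127], [2, 6, 5, 4, 2, 5, 4, 5, 5, -8, 88], [2, 8, 4, 28, 29, 17, 5, 6, 4, -3, 55], [4, 5, 2, 94, 137, 74, 23, 6, 5, 2, -10], [8, 3, 5, 0, 0, 0, 3, 5, 6, 4, -7], [5, 2, 6, 5, 4, 4, 7, 8, 5, 4, -2], [8, 0, 7, 7, 6, 6, 8, 8, 5, 4, 0]]
(np.float64(342.3197492163009), np.float64(209.18025078369905)) [0.5386 0.1843 0.006 ] [0.5396 0.1878 0.003 ]
top [[22, 13, 12, 12, 11, 10, 13, 10, 10, 11, 9], [20, 9, 13, 12, 22, 31, 22, 14, 12, 10, 12], [15, 10, 10, 25, 63, 81, 68, 27, 13, 10, 10], [13, 12, 13, 52, 85, 88, 85, 51, 16, 10, 13], [15, 11, 13, 54, 84, 91, 86, 56, 19, 10, 9], [15, 9, 10, 34, 68, 74, 65, 27, 13, 11, 9], [13, 12, 11, 12, 25, 36, 19, 11, 9, 10, 11], [13, 10, 10, 10, 13, 12, 11, 10, 12, 10, 10]]
(np.float64(235.97893569844788), np.float64(204.52106430155212)) [0.5303 0.1822 0.006 ] [0.5307 0.1827 0.003 ]
top [[10, 9, 13, 16, 13, 11, 13, 12, 12, 11, 13], [11, 11, 10, 15, 31, 42, 37, 18, 12, 11, 14], [10, 9, 12, 34, 81, 85, 83, 40, 13, 9, 14], [11, 10, 12, 53, 89, 91, 87, 63, 15, 12, 14], [10, 11, 9, 39, 83, 89, 86, 51, 14, 10, 14], [11, 11, 11, 22, 58, 67, 60, 21, 11, 11, 15], [9, 8, 11, 13, 16, 18, 16, 11, 10, 12, 16], [10, 10, 12, 10, 13, 12, 11, 11, 11, 9, 15]]
(np.float64(255.0697424892704), np.float64(205.19420600858368)) [0.5286 0.1263 0.006 ] [0.5289 0.1267 0.003 ]
```

Call:
{"method": "move_arm", "body": {
  "motion": [
    [[0,0,-0.03,0,0.9],[0,0,-0.05,0,0.9],[0,0,-0.05,0,0.9]]
  ]
}}

```text
time_s: 7.95
eef_pos: [0.5243, -0.0281, 0.1578]
eef_rot: [3.14, 0.0, 1.712]
contact_force: [-0.7, -1.2, -1.1]
opening: 0.0196
grasp_force: 59.4
```

Run:
```python
from h import *
go(.5325,.098,.1577,98.06)
```

```text
units [4.123e-01 8.610e-02 3.000e-04] turn 0.0 | now [ 0.5243 -0.0281  0.1578] 98.07 F [-0.7  -1.16 -1.12] op 0.0196 t 7.95
```

Call:
{"method": "move_arm", "body": {
  "motion": [
    [[0.1,0.0225,0,0,0.9],[0.2,0.045,0,0,0.9],[0.3,0.0675,0,0,0.9],[0.405,0.089,0,0,0.9],[0.405,0.089,0.018,0,0.9],[0.405,0.089,0.018,0,0.9]]
  ]
}}

```text
time_s: 8.7
eef_pos: [0.5329, 0.0956, 0.1506]
eef_rot: [-3.14, 0.0, 1.712]
contact_force: [0.0, -0.2, -1.5]
opening: 0.0201
grasp_force: 59.4
```

Run:
```python
from h import *
go(.5325,.098,.1577,98.06)
b=snap("side","s7")
o=get_obs()["eef_pos"]; print(proj("side",[o[0]-.0042,o[1]+.0285,o[2]-.1427]))
cv2.imwrite("pics/g7.png",cv2.resize(b[195:240,320:365],(720,540),interpolation=cv2.INTER_NEAREST)[:,:,::-1])
```

```text
units [ 0.0082 -0.0003 -0.0237] turn 0.0001 | now [0.5329 0.0956 0.1506] 98.08 F [ 0.02 -0.16 -1.53] op 0.0201 t 8.7
[344.3 220.6]
```

View pics/g7.png

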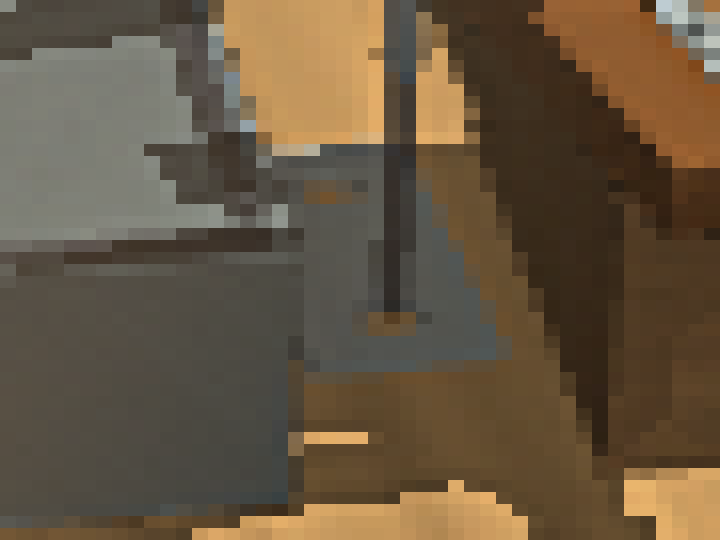

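The rod tip is at about (344.5, 221), centred over the near hole, whose rim centre is at about (344, 221.3). I'll lower it into the hole.

Call:
{"method": "move_arm", "body": {
  "motion": [
    [[-0.001,-0.001,0.006,0,0.9],[-0.001,-0.001,0.012,0,0.9],[-0.001,-0.001,0.012,0,0.9]]
  ]
}}

```text
time_s: 9.12
eef_pos: [0.533, 0.0952, 0.1478]
eef_rot: [-3.141, 0.0, 1.711]
contact_force: [0.2, -0.2, -1.2]
opening: 0.0195
grasp_force: 59.4
```

Call:
{"method": "move_arm", "body": {
  "motion": [
    [[0,0,0.003,0,0.9],[0,0,0.003,0,0.9]]
  ]
}}

```text
time_s: 9.38
eef_pos: [0.5331, 0.0956, 0.147]
eef_rot: [-3.142, 0.0, 1.712]
contact_force: [-0.9, 0.1, -1.4]
opening: 0.0195
grasp_force: 59.4
```

Call:
{"method": "move_arm", "body": {
  "motion": [
    [[0,0,0.004,0,0.9],[0,0,0.008,0,0.9],[0,0,0.008,0,0.9]]
  ]
}}

```text
time_s: 9.75
eef_pos: [0.533, 0.0956, 0.1445]
eef_rot: [-3.141, -0.0, 1.712]
contact_force: [-0.1, -0.2, -2.1]
opening: 0.0195
grasp_force: 59.4
```

Run:
```python
from h import *
go(.5325,.06,.1577,98.06)
for _ in range(3): capture("side"); o=get_obs(); print(o["eef_pos"][2],o["contact_force"])
```

```text
units [-0.1174 -0.0183 -0.0441] turn 0.0 | now [0.533  0.0956 0.1445] 98.07 F [-0.15 -0.15 -2.11] op 0.0195 t 9.75
0.14455451094331453 [-0.29273378  0.00712199 -1.01298511]
0.14465269602736242 [ 0.13050001 -0.2626963  -1.05889963]
0.14467896564931126 [ 0.91149328 -0.24692532 -1.38827092]
```

Call:
{"method": "move_arm", "body": {
  "motion": [
    [[-0.015,-0.0033,0,0,0.9],[-0.04,-0.0088,0,0,0.9],[-0.07,-0.0153,0,0,0.9],[-0.1,-0.022,0,0,0.9],[-0.13,-0.0285,0,0,0.9],[-0.16,-0.035,0,0,0.9],[-0.16,-0.035,0,0,0.9]]
  ]
}}

```text
time_s: 10.78
eef_pos: [0.5294, 0.0457, 0.1448]
eef_rot: [3.142, 0.0, 1.71]
contact_force: [-0.2, 0.3, -1.1]
opening: 0.0194
grasp_force: 59.4
```

```bash
cat >> h.py <<'E'
def holes(n,f,u0,u1,v0,v1,show=1):
    im=snap(n,f); a=im[v0:v1,u0:u1].astype(int)
    grey=((abs(a[:,:,0]-a[:,:,2])<28)&(a.max(2)>55)).astype(np.uint8)
    N,l,s,c=cv2.connectedComponentsWithStats(grey)
    for i in range(1,N):
        if s[i][4]>40: print("grey",s[i][4],(s[i][:4]+[u0,v0,0,0]).tolist(),(c[i]+[u0,v0]).round(1),onz(n,*(c[i]+[u0,v0]),.006))
E
python3 - <<'E'
from h import *
go(.5325,.06,.1577,98.06)
holes("side","s8",320,370,205,260)
E
```

```text
units [ 0.0456  0.0168 -0.043 ] turn -0.0002 | now [0.5294 0.0457 0.1448] 98.0 F [-0.22  0.29 -1.07] op 0.0194 t 10.78
grey 805 [320, 205, 34, 34] [332.8 222.5] [0.4907 0.1264 0.006 ]
```

Run:
```python
from h import *
a=cv2.imread("pics/s8.png").astype(int); d=a[:,:,2]-a[:,:,0]
for v in range(208,250,2): print(v,d[v,334:366].tolist())
print(proj("side",[.525,.074,.002]),proj("side",[.525,.057,.006]))
```

```text
208 [11, 2, 47, 102, 100, 104, 102, 102, 102, 104, 106, 111, 125, 7, -2, 29, 31, 31, 32, 35, 35, 32, 73, 105, 100, 98, 102, 102, 101, 113, 34, -4]
210 [13, 10, -8, 66, 99, 100, 102, 103, 100, 102, 106, 109, 125, 7, -7, 56, 73, 31, 30, 20, 34, 36, 35, 29, 97, 97, 96, 98, 100, 99, 105, 73]
212 [15, 16, 4, 18, 97, 97, 101, 105, 104, 100, 101, 107, 122, 31, -13, 79, 115, 51, 28, 29, 30, 40, 39, 37, 29, 88, 101, 98, 99, 101, 100, 100]
214 [11, 10, 9, -8, 40, 99, 103, 112, 113, 111, 113, 118, 131, 38, -13, 117, 109, 89, 31, 26, 29, 28, 32, 36, 34, 34, 70, 98, 98, 98, 99, 97]
216 [2, 1, 2, 0, -1, -4, -5, -6, -5, -4, -1, 0, 1, 1, 21, 129, 117, 118, 45, 28, 30, 30, 30, 31, 35, 36, 36, 35, 96, 102, 100, 99]
218 [12, 11, 11, 9, 6, 7, 7, 6, 2, 1, 2, 4, 5, 6, -1, 25, 55, 51, 55, 29, 29, 29, 31, 28, 32, 44, 35, 38, 31, 89, 101, 100]
220 [10, 10, 10, 8, 9, 8, 7, 4, 17, 33, 36, 4, 4, 5, 4, -3, 58, 56, 53, 42, 28, 29, 29, 30, 34, 44, 39, 33, 33, 34, 69, 98]
222 [10, 10, 8, 8, 8, 8, 6, 6, 6, 6, 6, 5, 6, 6, 4, 0, 11, 57, 55, 54, 35, 29, 31, 29, 36, 45, 45, 30, 32, 34, 36, 38]
224 [10, 9, 10, 6, 8, 7, 7
[... 991 characters left out ...]
, 49, 48, 47, 49, 51, 51, 49, 48, 50, 51, 53, 54, 54, 52, 51, 50, 50, 51, 53, 54, 53, 56, 59, 54, 52, 55]
242 [113, 117, 50, 41, 123, 132, 58, 48, 49, 49, 51, 53, 52, 48, 50, 51, 53, 52, 52, 53, 52, 49, 50, 47, 52, 55, 54, 54, 57, 56, 53, 52]
244 [45, 47, 45, 45, 47, 52, 53, 54, 52, 52, 52, 48, 50, 48, 46, 47, 49, 51, 53, 53, 53, 52, 50, 49, 48, 55, 54, 52, 47, 47, 43, 119]
246 [49, 50, 51, 48, 45, 45, 48, 47, 47, 44, 45, 38, 108, 115, 111, 109, 43, 114, 48, 43, 46, 48, 49, 49, 49, 49, 53, 45, 116, 113, 116, 115]
248 [38, 108, 113, 113, 108, 106, 108, 114, 113, 112, 108, 112, 105, 102, 105, 101, 98, 105, 107, 107, 112, 48, 45, 49, 49, 50, 48, 52, 48, 40, 115, 114]
[347.2 232.2] [348.7 234.8]
```

The plate's front edge moved from row 226 to 234.5, so the plate is following. I'll keep pulling.

Call:
{"method": "move_arm", "body": {
  "motion": [
    [[-0.015,-0.0033,0,0,0.9],[-0.045,-0.01,0,0,0.9],[-0.08,-0.0175,0,0,0.9],[-0.115,-0.025,0,0,0.9],[-0.15,-0.033,0,0,0.9],[-0.185,-0.04,0,0,0.9],[-0.21,-0.046,0,0,0.9],[-0.22,-0.048,0,0,0.9]]
  ]
}}

```text
time_s: 11.82
eef_pos: [0.5244, -0.0213, 0.1447]
eef_rot: [-3.142, -0.0, 1.711]
contact_force: [-0.0, 1.6, -1.6]
opening: 0.0192
grasp_force: 59.4
```

Call:
{"method": "move_arm", "body": {
  "motion": [
    [[-0.015,-0.0033,0,0,0.9],[-0.045,-0.01,0,0,0.9],[-0.08,-0.0175,0,0,0.9],[-0.115,-0.025,0,0,0.9],[-0.15,-0.033,0,0,0.9],[-0.185,-0.04,0,0,0.9],[-0.21,-0.046,0,0,0.9],[-0.22,-0.048,0,0,0.9],[-0.22,-0.048,0,0,0.9]]
  ]
}}

```text
time_s: 12.95
eef_pos: [0.5194, -0.0883, 0.1447]
eef_rot: [3.142, -0.0, 1.711]
contact_force: [0.8, 0.3, -0.7]
opening: 0.0196
grasp_force: 59.4
```

Run:
```python
from h import *
go(.5325,-.06,.1577,98.06)
holes("side","s9",335,400,230,300); holes("top","t9",290,370,170,230)
```

```text
units [ 0.0872  0.0563 -0.0432] turn -0.0 | now [ 0.5194 -0.0883  0.1447] 98.06 F [ 0.81  0.29 -0.65] op 0.0196 t 12.95
grey 293 [345, 230, 19, 36] [353.8 252.5] [ 0.5185 -0.0227  0.006 ]
grey 159 [387, 237, 13, 19] [394.6 244.9] [ 0.6499 -0.0215  0.006 ]
grey 130 [375, 239, 17, 18] [384.2 246.8] [ 0.6161 -0.0216  0.006 ]
grey 285 [385, 269, 15, 31] [394.1 281.1] [ 0.5978 -0.1611  0.006 ]
grey 78 [335, 271, 10, 20] [338.6 281.8] [ 0.4436 -0.1252  0.006 ]
grey 1418 [291, 170, 79, 48] [326.3 193.8] [ 0.5633 -0.0821  0.006 ]
```

Call:
{"method": "move_arm", "body": {
  "motion": [
    [[0.01,0.002,0,0,0.9],[0.01,0.002,0,0,0.9],[0.01,0.002,-0.03,0,0.9],[0.01,0.002,-0.15,0,0.9],[0.01,0.002,-0.35,0,0.9],[0.01,0.002,-0.53,0,0.9],[0.01,0.002,-0.53,0,0.9]]
  ]
}}

```text
time_s: 13.92
eef_pos: [0.5208, -0.0854, 0.3107]
eef_rot: [3.131, 0.004, 1.712]
contact_force: [-0.7, 0.4, -2.2]
opening: 0.0194
grasp_force: 59.4
```

Run:
```python
from h import *
go(.3952,-.1494,.1517,98.06)
holes("side","s10",335,375,225,300)
```

```text
units [-0.1525 -0.4444  0.5298] turn 0.0 | now [ 0.5208 -0.0854  0.3107] 98.06 F [-0.73  0.4  -2.18] op 0.0194 t 13.93
grey 297 [344, 242, 20, 24] [353.6 253.6] [ 0.5165 -0.0272  0.006 ]
grey 76 [335, 271, 10, 19] [338.6 281.7] [ 0.4437 -0.1247  0.006 ]
```

Call:
{"method": "move_arm", "body": {
  "motion": [
    [[-0.1525,-0.4444,0,0,0.9],[-0.1525,-0.4444,0,0,0.9],[-0.1525,-0.4444,0,0,0.9],[-0.1525,-0.4444,0.2,0,0.9],[-0.1525,-0.4444,0.38,0,0.9],[-0.1525,-0.4444,0.48,0,0.9],[-0.1525,-0.4444,0.48,0,0.9]]
  ]
}}

```text
time_s: 14.85
eef_pos: [0.3928, -0.1482, 0.1564]
eef_rot: [-3.137, -0.004, 1.712]
contact_force: [-0.4, -0.5, -1.6]
opening: 0.0195
grasp_force: 59.7
```

Run:
```python
from h import *
go(.3952,-.1494,.1517,98.06); print(get_obs()["eef_rot"])
```

```text
units [-0.0052  0.0074  0.0157] turn 0.0001 | now [ 0.3928 -0.1482  0.1564] 98.09 F [-0.45 -0.46 -1.6 ] op 0.0195 t 14.85
[-3.13667097 -0.00353663  1.71196986]
```

Call:
{"method": "move_arm", "body": {
  "motion": [
    [[0,0,0,0,0.9],[0,0,0,0,0.9]]
  ]
}}

```text
time_s: 15.1
eef_pos: [0.3947, -0.1493, 0.1613]
eef_rot: [3.14, 0.001, 1.712]
contact_force: [-0.4, -1.0, -1.0]
opening: 0.0195
grasp_force: 59.7
```

Run:
```python
from h import *
go(.3952,-.1494,.1517,98.06); print(get_obs()["eef_rot"])
```

```text
units [-0.0005  0.0014  0.032 ] turn 0.0 | now [ 0.3947 -0.1493  0.1613] 98.08 F [-0.38 -1.03 -0.98] op 0.0195 t 15.1
[3.13960873e+00 1.28383874e-03 1.71176541e+00]
```

Call:
{"method": "move_arm", "body": {
  "motion": [
    [[0,0.0015,0.01,0,0.9],[0,0.0015,0.02,0,0.9],[0,0.0015,0.028,0,0.9],[0,0.0015,0.03,0,0.9],[0,0.0015,0.03,0,0.9]]
  ]
}}

```text
time_s: 15.72
eef_pos: [0.3945, -0.149, 0.1517]
eef_rot: [3.141, 0.001, 1.712]
contact_force: [-2.8, 0.8, 5.4]
opening: 0.0198
grasp_force: 60.5
```

Call:
{"method": "move_arm", "body": {
  "motion": [
    [[0,0,0,0,0.7],[0,0,0,0,0.45],[0,0,0,0,0.45],[0,0,-0.05,0,0.45],[0,0,-0.2,0,0.45],[0,0,-0.3,0,0.45],[0,0,-0.3,0,0.45]]
  ]
}}

```text
time_s: 16.6
eef_pos: [0.3955, -0.1495, 0.2446]
eef_rot: [3.136, 0.003, 1.712]
contact_force: [-0.5, -0.2, -0.4]
opening: 0.047
grasp_force: 0.0
```

Run:
```python
from h import *
go(.5165,-.028,.2,90)
im=snap("side","s11")
a=im[240:300,300:350].astype(int)
# handle: reddish-brown saturated
m=((a[:,:,0]-a[:,:,2]>75)&(a[:,:,0]-a[:,:,1]>40)).astype(np.uint8)
print(m.sum(), cv2.minAreaRect(cv2.findNonZero(m)))
b=cv2.imread("pics/side0.png")[240:300,300:350,::-1].astype(int)
m=((b[:,:,0]-b[:,:,2]>75)&(b[:,:,0]-b[:,:,1]>40)).astype(np.uint8); print(m.sum(), cv2.minAreaRect(cv2.findNonZero(m)))
c=cv2.resize(im[190:310,280:400],(560,560),interpolation=2)
cv2.imwrite("pics/g11.png",c[:,:,::-1])
```

```text
units [0.3443 0.4562 0.1487] turn 0.0224 | now [ 0.3955 -0.1495  0.2446] 98.07 F [-0.47 -0.16 -0.42] op 0.047 t 16.6
1587 ((24.5, 29.5), (59.0, 49.0), 90.0)
2099 ((24.5, 29.5), (59.0, 49.0), 90.0)
```

View pics/g11.png

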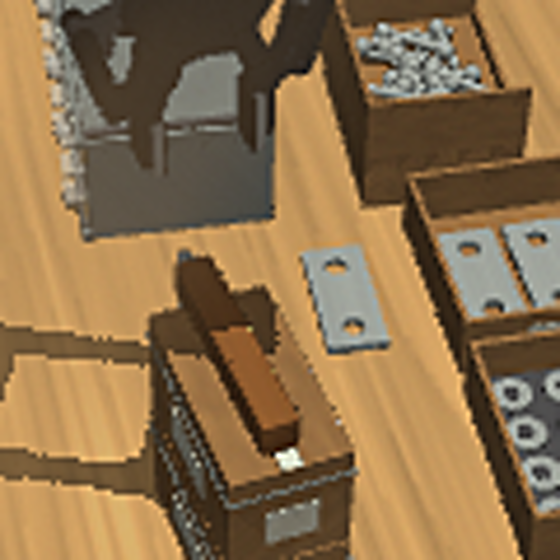

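The rod lies level on the closed cartons with its bend over the far end. The plate lies free on the counter at about px (354, 254).

Run:
```python
from h import *
im=cv2.imread("pics/s11.png")[:,:,::-1].astype(int)
u0,v0=338,236; a=im[v0:272,u0:368]
g=((abs(a[:,:,0]-a[:,:,2])<28)&(a.max(2)>55)).astype(np.uint8)
N,l,s,c=cv2.connectedComponentsWithStats(g); i=1+s[1:,4].argmax(); print(s[i])
ys,xs=np.nonzero(l==i); P=np.array([onz("side",x+u0,y+v0,.006)[:2] for x,y in zip(xs,ys)],np.float32)
print(P.mean(0),cv2.minAreaRect(P))
f=lambda x,y:onz("side",280+(x+.5)*120/560-.5,190+(y+.5)*120/560-.5,.006)
print(f(335,266),f(352,326),[f(*p) for p in((303,255),(357,245),(387,345),(330,350))])
```

```text
[  7   7  18  23 276]
[ 0.51572096 -0.02799167] ((0.5159675478935242, -0.026395682245492935), (0.09429774433374405, 0.03953547403216362), 85.79704284667969)
[0.5185 0.0037 0.006 ] [ 0.5139 -0.0517  0.006 ] [array([0.5008, 0.0189, 0.006 ]), array([0.5382, 0.0193, 0.006 ]), array([ 0.5307, -0.0732,  0.006 ]), array([ 0.4944, -0.0686,  0.006 ])]
```

Call:
{"method": "move_arm", "body": {
  "motion": [
    [[0.355,0.456,0,0.035,0.4],[0.355,0.456,0,0.035,0.4],[0.355,0.456,0,0.035,0.4],[0.355,0.456,0.15,0.035,0.4],[0.355,0.456,0.35,0.035,0.4],[0.355,0.456,0.55,0.035,0.4],[0.355,0.456,0.65,0.035,0.4],[0.355,0.456,0.65,0.035,0.4],[0.355,0.456,0.65,0.035,0.4]]
  ]
}}

```text
time_s: 17.77
eef_pos: [0.5155, -0.0244, 0.047]
eef_rot: [3.14, 0.0, 1.492]
contact_force: [0.9, 0.1, 0.5]
opening: 0.0512
grasp_force: 0.0
```

Run:
```python
from h import *
go(.516,-.025,.015,85.5)
# finger tips in side view: dark/grey pixels against wood
a=snap("side","s12").astype(int); d=a[:,:,0]-a[:,:,2]
print(proj("side",[.496,-.025,.05]),proj("side",[.536,-.025,.05]))
for v in range(226,262,2): print(v,d[v,334:380].tolist())
```

```text
units [-0.0017  0.0017  0.1065] turn -0.0001 | now [ 0.5155 -0.0244  0.047 ] 85.47 F [0.94 0.08 0.51] op 0.0512 t 17.77
[347.2 243.9] [360.2 241.6]
226 [12, 14, 14, 11, 8, 6, 6, 7, 7, 8, 9, 8, 6, 3, -4, 11, 113, 109, 108, 109, 111, 43, 25, 28, 41, 43, 44, 47, 49, 1, -2, -2, -1, -2, -3, -2, -1, -2, -2, -7, -9, 48, 108, 89, 85, 70]
228 [8, 13, 12, 11, 10, 7, 6, 3, 7, 8, 6, 3, -2, 19, 83, 112, 106, 103, 104, 105, 106, 120, 34, 22, 48, 45, 46, 47, 14, -3, -4, 0, 1, -2, -6, -9, 19, 39, 6, 17, 53, 50, 47, 44, 46, 46]
230 [6, 8, 12, 7, 7, 6, 7, 6, 6, 7, 5, -2, 14, 121, 116, 105, 102, 101, 102, 103, 103, 112, 74, 24, 44, 43, 45, 51, 12, -3, 0, -1, -3, -9, 79, 76, 46, 44, 45, 43, 45, 46, 47, 47, 47, 48]
232 [6, 5, 7, 4, 23, 122, 64, 9, 4, 4, 3, -5, 51, 119, 122, 118, 116, 112, 110, 113, 115, 116, 129, 39, 43, 44, 45, 51, 4, -3, 2, 4, -2, -9, 16, 104, 75, 47, 47, 46, 48, 47, 46, 47, 47, 48]
234 [6, 5, 3, -4, 16, 119, 91, 16, 2, 5, 3, -1, 18, 53, 53, 51, 51, 50, 47, 47, 48, 50, 55, 46, 50, 50, 52, 60, 9, -1, 1, 4, -2, -7, 31, 43, 103, 45, 41, 44, 48, 47, 45, 50, 48, 46]
236 [0, -1, -3, -9, 36, 
[... 1693 characters left out ...]
50, 51, 55, 54, 57, 59, -2, -2, 2, 1, 1, 2, 0, 1, 1, 2, 0, 1, 0, -8, 53, 51, 51, 52, 55, 54, 54, 55, 53, 127, 132, 75, 28, 29, 31, 27, 63, 110, -6]
256 [90, 89, 87, 87, 93, 69, 46, 45, 46, 50, 53, 55, 61, 28, -4, -1, 1, 1, 3, 1, 1, 3, 1, 1, 0, 1, -3, 25, 53, 49, 53, 55, 55, 57, 56, 51, 128, 123, 122, 75, 32, 30, 30, 24, 59, 105]
258 [88, 86, 87, 86, 81, 92, 87, 116, 51, 47, 52, 55, 57, 62, 14, -1, 1, 2, 2, 1, -1, -3, -1, -1, 2, 3, -2, -6, 55, 53, 49, 51, 53, 54, 55, 57, 54, 50, 47, 133, 36, 26, 31, 29, 23, 64]
260 [89, 86, 87, 87, 90, 90, 92, 92, 47, 48, 54, 53, 56, 60, 28, -4, 1, 1, -1, 12, 59, 64, 70, 35, 2, 0, 0, -3, 7, 54, 51, 51, 54, 55, 53, 52, 51, 48, 39, 121, 127, 35, 29, 29, 28, 35]
```

Call:
{"method": "move_arm", "body": {
  "motion": [
    [[0,0,0.06,0,0.4],[0,0,0.12,0,0.4],[0,0,0.165,0,0.4],[0,0,0.165,0,0.4],[0,0,0.165,0,0.4]]
  ]
}}

```text
time_s: 18.45
eef_pos: [0.5152, -0.0244, -0.0036]
eef_rot: [3.141, 0.0, 1.492]
contact_force: [-0.2, 0.1, -0.0]
opening: 0.0513
grasp_force: 0.0
```

Call:
{"method": "move_arm", "body": {
  "motion": [
    [[0,0,0.006,0,0.4],[0,0,0.01,0,0.4],[0,0,0.01,0,0.4]]
  ]
}}

```text
time_s: 18.82
eef_pos: [0.515, -0.0244, -0.0067]
eef_rot: [3.141, -0.0, 1.492]
contact_force: [0.0, 0.2, -0.2]
opening: 0.0512
grasp_force: 0.0
```

Call:
{"method": "move_arm", "body": {
  "motion": [
    [[0,0,0.007,0,0.4],[0,0,0.007,0,0.4]]
  ]
}}

```text
time_s: 19.08
eef_pos: [0.5148, -0.0243, -0.0092]
eef_rot: [-3.141, -0.0, 1.492]
contact_force: [-0.3, -0.0, -0.2]
opening: 0.0512
grasp_force: 0.0
```

Call:
{"method": "move_arm", "body": {
  "motion": [
    [[0,0,0,0,0.45],[0,0,0,0,0.6],[0,0,0,0,0.7],[0,0,0,0,0.7]]
  ]
}}

```text
time_s: 19.58
eef_pos: [0.515, -0.0244, -0.0089]
eef_rot: [-3.142, -0.0, 1.492]
contact_force: [0.5, 0.1, 0.1]
opening: 0.0258
grasp_force: 0.0
```

Call:
{"method": "move_arm", "body": {
  "motion": [
    [[0,0,0,0,0.4],[0,0,0,0,0.4],[0,0,0,0,0.4],[0,0,0.01,0,0.4],[0,0,0.014,0,0.4],[0,0,0.014,0,0.4]]
  ]
}}

```text
time_s: 20.32
eef_pos: [0.5148, -0.0244, -0.0134]
eef_rot: [-3.141, 0.0, 1.492]
contact_force: [0.1, -0.4, 0.0]
opening: 0.0514
grasp_force: 0.0
```

Call:
{"method": "move_arm", "body": {
  "motion": [
    [[0,0,0.007,0,0.4],[0,0,0.007,0,0.4],[0,0,0.007,0,0.4]]
  ]
}}

```text
time_s: 20.7
eef_pos: [0.515, -0.0244, -0.0152]
eef_rot: [-3.142, -0.0, 1.492]
contact_force: [0.8, -0.3, -0.4]
opening: 0.0513
grasp_force: 0.0
```

Still no contact with the counter. I'll try closing again here.

Call:
{"method": "move_arm", "body": {
  "motion": [
    [[0,0,0,0,0.45],[0,0,0,0,0.55],[0,0,0,0,0.65],[0,0,0,0,0.65]]
  ]
}}

```text
time_s: 21.2
eef_pos: [0.5155, -0.0244, -0.0144]
eef_rot: [3.14, 0.0, 1.492]
contact_force: [-0.7, -0.5, 5.8]
opening: 0.037
grasp_force: 59.7
```

Call:
{"method": "move_arm", "body": {
  "motion": [
    [[0,0,-0.02,0,0.65],[0,0,-0.06,0,0.65],[0,0,-0.15,0,0.65],[0,0,-0.3,0,0.65],[0,0,-0.4,0,0.65],[0,0,-0.4,0,0.65],[0,0,-0.4,0,0.65]]
  ]
}}

```text
time_s: 22.08
eef_pos: [0.5143, -0.0243, 0.1032]
eef_rot: [-3.139, -0.0, 1.492]
contact_force: [-0.0, 0.2, -1.7]
opening: 0.0367
grasp_force: 60.4
```

Run:
```python
from h import *
go(.630,-.035,.1,88.3)
```

```text
units [-0.0051  0.3874  0.0107] turn -0.0079 | now [ 0.5143 -0.0243  0.1032] 85.47 F [-0.01  0.19 -1.74] op 0.0367 t 22.07
```

Call:
{"method": "move_arm", "body": {
  "motion": [
    [[-0.005,0.1,0,-0.008,0.65],[-0.005,0.25,0,-0.008,0.65],[-0.005,0.387,0,-0.008,0.65],[-0.005,0.387,0,-0.008,0.65],[-0.005,0.387,0.1,-0.008,0.65],[-0.005,0.387,0.2,-0.008,0.65],[-0.005,0.387,0.27,-0.008,0.65],[-0.005,0.387,0.27,-0.008,0.65],[-0.005,0.387,0.27,-0.008,0.65]]
  ]
}}

```text
time_s: 23.2
eef_pos: [0.631, -0.0351, 0.025]
eef_rot: [3.14, 0.0, 1.542]
contact_force: [0.5, -0.7, -1.3]
opening: 0.0371
grasp_force: 60.7
```

Run:
```python
from h import *
go(.630,-.035,-.003,88.3)
a=snap("side","s13").astype(int); d=abs(a[:,:,0]-a[:,:,2])
u0,v0=365,232; g=((d[v0:285,u0:420]<28)&(a[v0:285,u0:420].max(2)>55))
for r in g[::2]: print(''.join('#' if x else '.' for x in r))
print(proj("side",[.63,-.035,.035]),[proj("side",[.63+i,-.035+j,.035]).tolist() for i in(-.02,.02) for j in (-.045,.045)])
```

```text
units [ 0.0002 -0.0033  0.0932] turn 0.0001 | now [ 0.631  -0.0351  0.025 ] 88.35 F [ 0.46 -0.74 -1.31] op 0.0371 t 23.2
.......................#######......#..................
..........................#####.....#..................
....................##.#########...##..................
.....................#.#########...#...................
.........########...##.##########..##..................
.........#########..##################.................
..........####...######################................
...........####################.#######................
...........#############################...............
............#############################..............
..............############..##############.............
..............#############.######...##................
...............####...###..............................
......................................#................
............................######.....................
.......................................................
.......................................................
.................................................##....
...................................##################..
.....................########################.########.
.....................#############.###################.
.....................##################################
......................##############..#################
.......................#.##############################
........................######################.########
........................########################.######
.........................#################.############
[390.8 242.1] [[389.5, 253.6], [379.7, 233.4], [402.4, 251.3], [392.0, 231.3]]
```

Call:
{"method": "move_arm", "body": {
  "motion": [
    [[0,0,0.03,0,0.65],[0,0,0.06,0,0.65],[0,0,0.08,0,0.65],[0,0,0.085,0,0.65],[0,0,0.085,0,0.65]]
  ]
}}

```text
time_s: 23.88
eef_pos: [0.6305, -0.0351, -0.0019]
eef_rot: [-3.141, 0.0, 1.542]
contact_force: [0.4, -0.3, -2.3]
opening: 0.0364
grasp_force: 60.7
```

Call:
{"method": "move_arm", "body": {
  "motion": [
    [[0,0,0.005,0,0.65],[0,0,0.008,0,0.65],[0,0,0.008,0,0.65]]
  ]
}}

```text
time_s: 24.25
eef_pos: [0.6306, -0.0351, -0.0041]
eef_rot: [-3.142, 0.0, 1.542]
contact_force: [0.8, 0.5, -2.2]
opening: 0.0366
grasp_force: 60.7
```

One more small step to feel the seat.

Call:
{"method": "move_arm", "body": {
  "motion": [
    [[0,0,0.004,0,0.65],[0,0,0.004,0,0.65]]
  ]
}}

```text
time_s: 24.5
eef_pos: [0.6307, -0.0351, -0.0044]
eef_rot: [3.141, 0.0, 1.542]
contact_force: [-3.2, 0.3, 4.5]
opening: 0.0369
grasp_force: 61.8
```

Call:
{"method": "move_arm", "body": {
  "motion": [
    [[0,0,0,0,0.5],[0,0,0,0,0.42],[0,0,0,0,0.42],[0,0,-0.02,0,0.42],[0,0,-0.1,0,0.42],[0,0,-0.3,0,0.42],[0,0,-0.5,0,0.42],[0,0,-0.6,0,0.42],[0,0,-0.6,0,0.42]]
  ]
}}

```text
time_s: 25.62
eef_pos: [0.6321, -0.0352, 0.1793]
eef_rot: [3.134, 0.001, 1.542]
contact_force: [-0.1, -0.2, 0.3]
opening: 0.0493
grasp_force: 0.0
```

Call:
{"method": "move_arm", "body": {
  "motion": [
    [[0.4,-0.6,-0.1,0,0.42],[0.4,-0.6,-0.1,0,0.42],[0.4,-0.6,-0.1,0,0.42],[0.4,-0.6,-0.1,0,0.42],[0.4,-0.6,-0.1,0,0.42],[0.4,-0.6,-0.1,0,0.42]]
  ]
}}

```text
time_s: 26.38
eef_pos: [0.4542, 0.0898, 0.2034]
eef_rot: [-3.14, 0.001, 1.542]
contact_force: [0.2, 0.4, -1.1]
opening: 0.0495
grasp_force: 0.0
```

Run:
```python
from h import *
go(.6,.1,.2)
for n,u0,v0,u1,v1 in (("side",365,225,425,285),("top",284,145,340,196)):
    a=snap(n,n[0]+"14").astype(int)[v0:v1,u0:u1]; g=((abs(a[:,:,0]-a[:,:,2])<30)&(a.max(2)>90))
    for r in g[::2]: print(''.join('#' if x else '.' for x in r))
print(proj("top",[.63,-.035,.016]),proj("side",[.63,-.035,.016]))
z=[cv2.imread(f"pics/{f}.png").astype(int) for f in("side0","s14")]
for nm,(u0,u1,v0,v1) in dict(A=(350,395,180,235),B=(342,380,155,195),C=(300,345,140,170),rod=(310,360,240,330)).items(): print(nm,abs(z[0]-z[1])[v0:v1,u0:u1].mean().round(1))
```

```text
units [0.0482 0.4848 0.0114] turn 0 | now [0.4542 0.0898 0.2034] 88.34 F [ 0.24  0.37 -1.14] op 0.0495 t 26.38
............................................................
............................................................
............................................................
............................................................
............................................................
............................................................
...................#########.######.........................
...............#####################........................
.........#############.#.#####..#####.......................
..........####...####################.......................
...........######.####################......................
............######.####################.....................
............#######.####################....................
.............#######.####################...................
..............#############..#.#####..####..................
...............####...##########............................
.............
[... 1677 characters left out ...]
####..............
...........##############################...............
...........####...#######################...............
...........###.....##############.....###...............
...........########################..####...............
...........##############################...............
..................#######################...............
........................................................
........................................................
........................................................
........................................................
........................................................
[310.4 170.5] [390.2 246.6]
A 1.6
B 3.2
C 47.2
rod 2.6
```

```bash
python3 -c "
from h import *
print(close_job())"
```

```text
the job is handed in; nothing more can be done
None
```

The plate is out of the gap and lies flat in the plate carton, the rod is back on the closed cartons, and the job was handed in at about 26 s; no verdict was returned, and the arm blocked my last look at carton C.

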